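# Cover the vegetable slicer's blade with its sprung guard

### The job

Make the vegetable slicer safe: push its red sprung blade guard away all the way to the end of its travel, then let it go, so that it springs back and the brass stop pin catches it part-way, over the blade. Only push the guard; grasp and lift nothing, and leave the food and utensils beside the slicer where they stand.

Things in the scene. Friction and masses are not known exactly. Their poses are not given: they have to be found in the camera images.
- slicer: Aluminium vegetable slicer fixed to the counter, 400 mm long (x), 170 wide (y). Origin on the counter under its middle, z up; +x is the guard's push direction (away from the robot, turned up to 37 degrees). The bed's flat top is 50 mm above the counter. The blade slot spans x = -43 to 3 mm. A black block 30 mm high stands on the bed's far end.
- guard (a joint): Travel in m of the guard along slicer +x: 0 = start, blade bare; 0.100 = end stop. A damped spring (3.2 N at 0, 7.2 N at the end) drives it back. Pushed beyond about 0.062, the pin rises behind its wing; on release it then comes back only to about 0.060 and stays. Released earlier it goes back to 0. Passing the pin takes up to about 4 N more.
- push_face (a point): Centre of the guard's flat near face (white pad), to be pushed; moves with it; axes as the slicer's. The guard is a red block 100 mm long (x), 110 wide, from 3 to 46 mm above the bed; this point is 26 mm above the bed, at slicer x = -150 mm + travel, y = 0. The bed reaches 50 mm nearer at the start, free around and above. A ramped wing on the guard's left (+y) rides over the pin.
- stop_pin (a joint): How far in m the spring-loaded stop pin is pressed down: 0 = fully up; the wing presses it down about 0.012 as it passes and it springs up again by itself (1 to 3 N).
- pin_tip (a point): Top of the brass stop pin, 12 mm in diameter, standing 30 mm above the bed at slicer x = -76 mm, y = +70 mm. Not to be worked by hand.
- spice_jar: Bystander: spice jar with red cap, 56 mm in diameter, 130 mm high, standing beside the slicer. Origin at the centre of its foot.
- garlic: Bystander: white garlic bulb, 56 mm in diameter, 50 mm high, standing beside the slicer. Origin at the centre of its foot.
- mushroom_tub: Bystander: clear tub of mushrooms, 75 x 95 mm, 50 mm high, beside the slicer. Origin at the centre of its underside.
- peeler: Bystander: black Y-shaped peeler lying flat, about 130 mm long (its x), 50 mm wide, 14 mm high. Origin under its middle.

How it is judged:
On the way, in this order (a step that is already met when the one before it is completed fails the run):
1. the guard has been pushed all the way (to within 8 mm of its end stop) (value of joint guard above 0.092 m), for 0.05 s.
2. the guard has come back and rests on the raised stop pin, untouched (value of joint guard between 0.055 and 0.064 m and value of joint stop_pin below 0.004 m and velocity of joint guard between -0.01 and 0.01 m/s and contact force between guard and the fingers below 0.3 N and contact force between guard and the arm below 0.3 N), for 0.3 s.
At the end, for the whole second after the job is handed in: The guard is at rest at its middle position (travel 55 to 64 mm), the stop pin is up (pressed less than 4 mm), the robot does not touch the guard, and each bystander is within 20 mm of where it stood (all of step 2 and distance of each of spice_jar, garlic, mushroom_tub, peeler from where it was at the start of the episode below 0.02 m).
It fails at once if the spice jar is lifted or moved more than 20 mm (distance of spice_jar from where it was at the start of the episode above 0.02 m).
It fails at once if the garlic is lifted or moved more than 20 mm (distance of garlic from where it was at the start of the episode above 0.02 m).
It fails at once if the mushroom tub is lifted or moved more than 20 mm (distance of mushroom_tub from where it was at the start of the episode above 0.02 m).
It fails at once if the peeler is lifted or moved more than 20 mm (distance of peeler from where it was at the start of the episode above 0.02 m).
It fails at once if the spice jar is tipped (angle between spice_jar's own z axis and vertical above 0.35 rad).
It also fails if it takes over 35 s, if anything falls off the work surface, if the arm or the gripper's body presses on something with over 40 N, if the wrist force passes 120 N, or if a joint passes its speed limit or range.

### The arm

A 7-joint arm with a two-finger parallel gripper is mounted at the origin on the work surface. World frame = base frame: x ahead of the robot, y to its left, z up, the work surface at z = 0. Lengths are in m, angles in rad, forces in N, time in s.
With the tool pointing down it reaches from about 0.4 to 0.85 m from the base axis. Payload 10.4 kg.
Tool frame: the origin (TCP) lies midway between the tips of the shut fingers; the grasp point (between the pads) lies 19 mm behind it; x points along the fingers, y is the direction in which the jaws open and shut, and the axes are right-handed (so a half turn about x gives the same grasp; the last joint's range is limited). The gripper opens to 87 mm and grips with 3 to 60 N. Pads are 19 mm wide; open, the fingers measure 117 mm over their backs; the gripper's body (75 mm by 190 mm) begins 51 mm behind the grasp point.
Start: joints at [-1.301, 0.332, -0.065, 1.46, 0.022, 1.35, -0.088], TCP at [0.18, 0.598, 0.196] pointing down, gripper open.
Joint ranges: [-2.6, 2.6], [-0.5, 2.12], [-1.47, 1.34], [0.16, 2.42], [-1.27, 4.41], [0.06, 2.06], [-2.6, 2.6]. Speed limits (rad/s): [2.22, 2.22, 2.79, 2.79, 3.14, 3.14, 3.14].

### API

Orientations are given as a unit quaternion [x, y, z, w].
In Python, from bench import r gives the robot as it stands.
- The arm moves only by the shell command python3 -m jog 'ROWS' [OPENING] [FORCE]. ROWS is JSON, a list of rows, each an object with "slide": the shift along the tool's x, y, z in cm, a list of three; "roll": the turn about the tool's x in degrees. A call has 1 to 5 rows; each row is the pose to reach, as a shift and turn from the pose measured when the call began, along the tool's axes at that moment; what a row does not reach only later rows make up. A row lasts 1/12 s, in which the tool goes at most 41.7 mm and 7.16 degrees, less where a joint would pass 70% of its speed; a pose out of reach is approached as far as the arm can. A call with a gripper value outside its range is refused whole. OPENING is the closure, from 0 (fully open) to 1 (shut), set as the call begins (- or left out, the last holds). The fingers move at their own pace and stop on an object; FORCE is the grip in N (left out, the last holds). Time passes only in rows, so rows that repeat a pose let the fingers close. It gives the time, the measured TCP pose, the force and the opening at its end, in the units of the state.
- r.read_state(): the state, without advancing time (a new reading comes with each control period).
- r.camera(name): name is "scene" or "side" or "wrist"; returns the picture (384x512x3 uint8, red, green, blue); there is no depth.
- r.camera_info(name): a dict with "intrinsics" (3x3 intrinsics, pixels), "R" (3x3) and "t" (3): a world point X has camera coordinates R X + t; the wrist camera has in their place "hand_eye" (4x4, takes a point from camera to tool coordinates, whose origin is the TCP and whose axes are the tool frame's). Camera axes: x right, y down, z forward; pixel columns grow to the right and rows downward; lengths in m; the calibration is good to about 2 mm. The wrist camera is an equidistant fisheye: a pixel r from the principal point sees the ray r / f radians off the axis. A picture is of the moment at which its call begins: read the wrist's pose just before it. camera_info takes no time and is no camera call.
- r.close_job(): hands the job in, once; it reports no verdict.
The state is a dict: "time": time; "joint_positions": joint angles; "joint_vel": joint speeds; "joint_torque": joint torques, N m; "ee_pos": TCP position; "eef_rot": TCP orientation; "ft_force": force on the tool from outside, world axes, zero at the start; "torque": the same for the moment, N m; "width": finger opening in m.
Only numpy, scipy, OpenCV 4.12 (cv2) and the standard library are available. Lean on these libraries where they do the work, as an engineer would, in place of code of your own. Each camera call takes 0.05 s, during which the arm holds its last target.

## Working session

There is one attempt and no reset: what is moved stays moved. The work goes in short steps, Python scripts to look and compute and a shell command to move; the robot and the scene stay as the last step left them, time stands still between calls to the robot, and variables do not carry over. Pictures are saved under pics/ and viewed, and the job is handed in when it is done.

```bash
ls; mkdir -p pics
python3 - <<'E'
from bench import r
import cv2
s=r.read_state();print(s)
for n in("scene","side"):
    cv2.imwrite(f"pics/{n}0.png",r.camera(n)[:,:,::-1]); i=r.camera_info(n);print(n,i)
print(r.camera_info("wrist"))
E
```

```text
pics
{'time': 0.0, 'joint_positions': array([-1.30063507,  0.33287976, -0.06470934,  1.46097101,  0.02158304,
        1.34986649, -0.088501  ]), 'joint_vel': array([ 9.84596760e-04,  9.73593455e-05,  1.92578027e-03,  4.65598926e-04,
       -5.54991081e-04, -1.00731177e-03,  6.32316954e-05]), 'joint_torque': array([-5.92360830e-04, -6.23257613e+01,  2.42740178e-02, -3.89897525e+01,
       -6.13807468e-02,  3.96725116e-02,  1.41967926e-04]), 'ee_pos': array([0.18024504, 0.59799639, 0.19483487]), 'eef_rot': array([ 0.10262621,  0.6996032 , -0.10363072,  0.69948831]), 'ft_force': array([-0.15828105, -0.92103164, -0.15989821]), 'torque': array([ 0.03256993, -0.04357281, -0.022235  ]), 'width': 0.08687973191997805}
scene {'intrinsics': array([[490.66493415,   0.        , 257.06474945],
       [  0.        , 490.66493415, 198.15037791],
       [  0.        ,   0.        ,   1.        ]]), 'R': array([[-0.0123871 ,  0.99982539, -0.01399088],
       [ 0.78527472,  0.00106506, -0.61914657],
       [-0.61902356, -0.01865612, -0.7851508 ]]), 't': array([-0.06658448, -0.4207404 ,  1.69869403])}
s
[... 201 characters left out ...]
0.67159258, -0.01725411],
       [-0.50801653, -0.54313143, -0.66852633],
       [ 0.43960607,  0.50395601, -0.74348829]]), 't': array([-0.38299293,  0.41016605,  0.84124607])}
{'intrinsics': array([[297.31863964,   0.        , 254.58252836],
       [  0.        , 297.31863964, 189.20764628],
       [  0.        ,   0.        ,   1.        ]]), 'hand_eye': array([[ 1.36648476e-03, -2.89664254e-01,  9.57127344e-01,
        -1.87657795e-01],
       [ 9.99999005e-01,  7.31267679e-04, -1.20638210e-03,
         7.02916364e-04],
       [-3.50470521e-04,  9.57128040e-01,  2.89664965e-01,
        -7.92101324e-02],
       [ 0.00000000e+00,  0.00000000e+00,  0.00000000e+00,
         1.00000000e+00]])}
```

View pics/scene0.png

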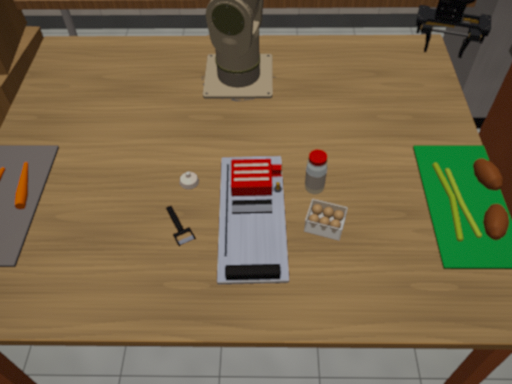

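View pics/side0.png

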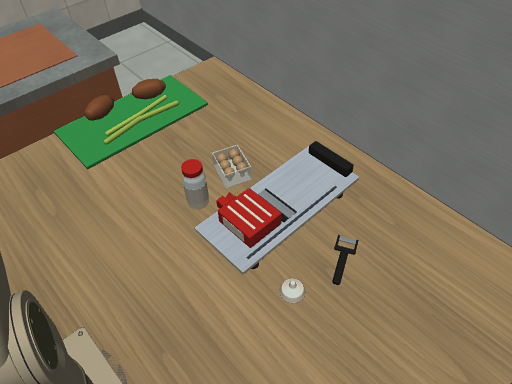

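The scene view shows the slicer's bed at about (220,157)–(288,280), with the red guard at its near end. The jar is at (317,172), the tub at (326,219), the garlic at (189,180) and the peeler at (180,227). I'll enlarge both views to read the corners.

Run:
```python
import cv2
a=cv2.imread("pics/scene0.png")[140:290,160:360]; cv2.imwrite("pics/sc.png",cv2.resize(a,None,fx=4,fy=4,interpolation=cv2.INTER_CUBIC))
a=cv2.imread("pics/side0.png")[135:285,175:375]; cv2.imwrite("pics/sd.png",cv2.resize(a,None,fx=4,fy=4,interpolation=cv2.INTER_CUBIC))
```

```text
(no output)
```

View pics/sc.png

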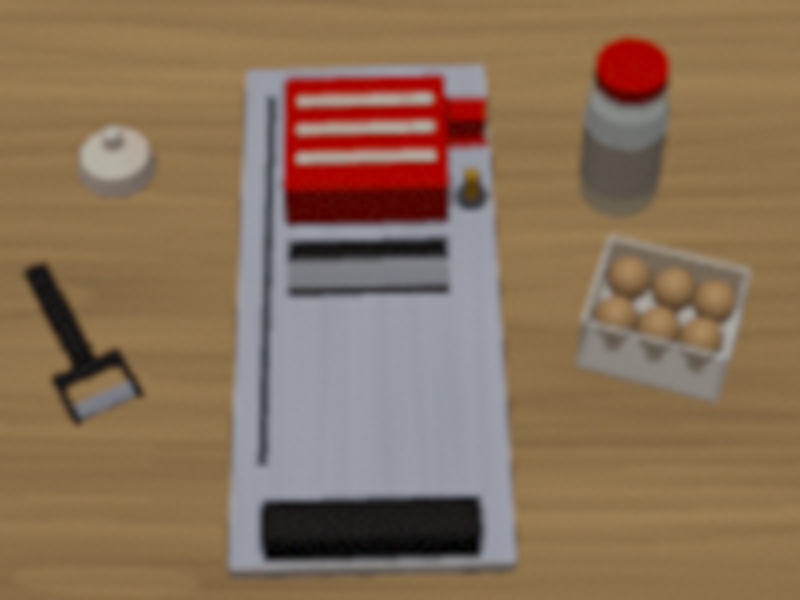

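View pics/sd.png

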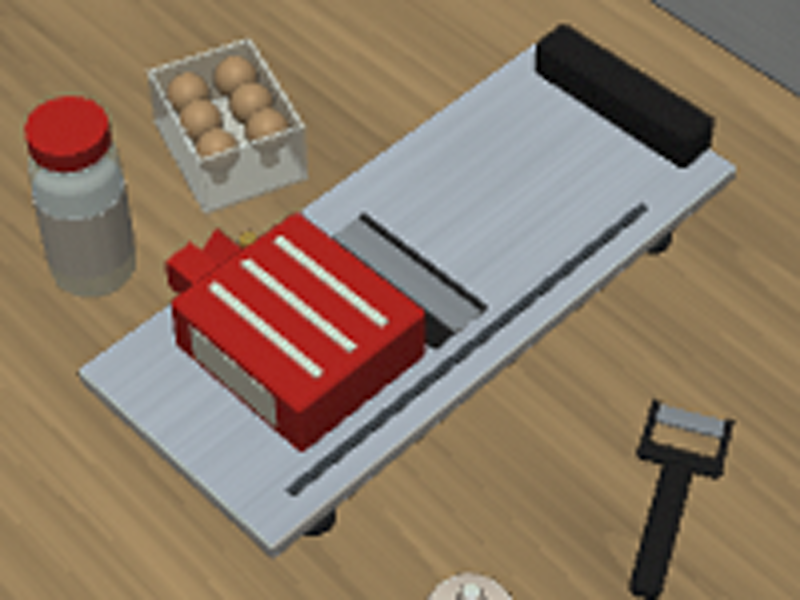

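```bash
cat > h.py <<'E'
import numpy as np
from bench import r
from scipy.spatial.transform import Rotation as Ro
from scipy.optimize import least_squares
def proj(n,X):
    i=r.camera_info(n);c=X@i['R'].T+i['t'];p=c@i['intrinsics'].T;return p[:,:2]/p[:,2:]
def ray(n,uv):
    i=r.camera_info(n);d=i['R'].T@np.linalg.inv(i['intrinsics'])@[*uv,1];return -i['R'].T@i['t'],d
def onz(n,uv,z):
    o,d=ray(n,uv);return o+d*(z-o[2])/d[2]
E
python3 - <<'E'
from h import *
B=.05;G=.096
L={'scene':[((-.2,-.085,B),(248,70)),((-.2,.085,B),(486,66)),((.2,.085,B),(515,561)),((.2,-.085,B),(231,566)),((-.15,-.055,G),(287,80)),((-.15,.055,G),(442,77)),((-.05,-.055,G),(286,195)),((-.05,.055,G),(446,189))],
'side':[((-.2,-.085,B),(272,547)),((-.2,.085,B),(80,373)),((.2,-.085,B),(735,170)),((-.15,-.055,G),(302,412)),((-.15,.055,G),(174,312)),((-.05,-.055,G),(425,313)),((-.05,.055,G),(298,212))]}
off={'scene':(160,140),'side':(175,135)}
def f(p,names):
    e=[]
    for n in names:
        P=np.array([a for a,b in L[n]]);u=(np.array([b for a,b in L[n]])+.5)/4-.5+off[n]
        W=Ro.from_euler('z',p[2]).apply(P)+[p[0],p[1],0]
        e.append(proj(n,W)-u)
    return np.vstack(e).ravel()
for nm in (['scene'],['side'],['scene','side']):
    s=least_squares(f,[.6,0,0],args=(nm,),loss='soft_l1');print(nm,s.x,np.degrees(s.x[2]),np.round(s.fun.reshape(-1,2),1).tolist())
x=s.x;R=Ro.from_euler('z',x[2])
print('face start/end',R.apply([[-.15,0,.076],[-.05,0,.076],[-.2,0,.05]])+[x[0],x[1],0])
for n,u,z in (('jar scene',(620,205),0),('jarcap scene',(632,68),.13),('garlic',(116,170),.02)):
    print(n,onz('scene',(np.array(u)+.5)/4-.5+[160,140],z))
E
```

```text
['scene'] [0.62453543 0.06176173 0.02901638] 1.6625160170873716 [[-0.3, 0.1], [-0.0, -0.2], [0.8, 1.2], [-0.9, 1.5], [-0.7, -0.7], [1.2, -0.8], [-1.1, -1.0], [1.5, -0.4]]
['side'] [0.62179601 0.0571118  0.03628081] 2.078737177263776 [[0.5, 1.5], [-1.0, -0.1], [1.0, -0.8], [-0.3, 0.9], [-1.5, -2.2], [1.5, -0.1], [-0.2, -0.5]]
['scene', 'side'] [0.62324742 0.05960884 0.03450212] 1.9768259016505767 [[-1.4, -0.1], [-1.2, -0.6], [0.3, 0.5], [-1.3, 1.2], [-1.8, -1.0], [0.1, -1.3], [-2.0, -1.3], [0.6, -0.9], [0.1, 0.3], [-1.2, -1.2], [0.7, -1.5], [-0.7, -0.2], [-1.7, -3.3], [1.1, -1.1], [-0.4, -1.4]]
face start/end [[0.47333669 0.05443454 0.076     ]
 [0.57327718 0.05788407 0.076     ]
 [0.42336645 0.05270978 0.05      ]]
jar scene [0.50943152 0.23470323 0.        ]
jarcap scene [0.49970309 0.23298176 0.13      ]
garlic [ 0.49435575 -0.11940893  0.02      ]
```

```bash
cat >> h.py <<'E'
def to(target,yaw=None):
    s=r.read_state();R=Ro.from_quat(s['eef_rot']).as_matrix();d=R.T@(np.array(target)-s['ee_pos'])*100
    print('t',s['time'],'p',s['ee_pos'].round(4),'slide cm',d.round(2),'\naxes\n',R.round(3),'\nF',s['ft_force'].round(2),'w',s['width'],'q',s['joint_positions'].round(2))
E
python3 -c "
from h import *
to([.425,.053,.195]);to([.33,.30,.195])"
```

```text
t 0.1 p [0.1803 0.598  0.1949] slide cm [  0.05 -45.12  39.16] 
axes
 [[-0.     0.289  0.957]
 [-0.001  0.957 -0.289]
 [-1.    -0.001  0.   ]] 
F [ 0.18 -0.33 -0.6 ] w 0.08667575253784034 q [-1.3   0.33 -0.06  1.46  0.02  1.35 -0.09]
t 0.1 p [0.1803 0.598  0.1949] slide cm [  0.03 -24.21  22.94] 
axes
 [[-0.     0.289  0.957]
 [-0.001  0.957 -0.289]
 [-1.    -0.001  0.   ]] 
F [ 0.18 -0.33 -0.6 ] w 0.08667575253784034 q [-1.3   0.33 -0.06  1.46  0.02  1.35 -0.09]
```

```bash
python3 -m jog '[{"slide":[0,-2.5,2.5],"roll":-4},{"slide":[0,-5.2,5.2],"roll":-8},{"slide":[0,-8,8],"roll":-12},{"slide":[0,-10.8,10.8],"roll":-16},{"slide":[0,-13.6,13.6],"roll":-18.8}]' 1 20; python3 -c "
from h import *
to([.42,.053,.195])"
```

```text
time: 0.52
ee_pos: [0.2717, 0.4266, 0.1947]
eef_rot: [-0.014, 0.707, 0.013, 0.707]
ft_force: [0.3, 0.6, 0.6]
width: 0.0614
t 0.5167 p [0.2717 0.4266 0.1947] slide cm [ 2.000e-02 -3.791e+01  1.335e+01] 
axes
 [[-0.001 -0.039  0.999]
 [-0.002  0.999  0.039]
 [-1.    -0.002 -0.001]] 
F [0.33 0.57 0.59] w 0.06143955934305115 q [-1.08  0.07 -0.01  1.77  0.    1.3   0.51]
```

```bash
python3 -m jog '[{"slide":[0,-3.6,1.3]},{"slide":[0,-7.2,2.5]},{"slide":[0,-10.8,3.8]},{"slide":[0,-14.4,5.1]},{"slide":[0,-18,6.4]}]'; python3 -m jog '[{"slide":[0,-3.6,1.3]},{"slide":[0,-7.2,2.5]},{"slide":[0,-10.8,3.8]},{"slide":[0,-14.4,5.1]},{"slide":[0,-18,6.4]}]'; python3 -c "
from h import *
to([.42,.053,.195])"
```

```text
t 0.5167 p [0.2717 0.4266 0.1947] slide cm [ 2.000e-02 -3.791e+01  1.335e+01] 
axes
 [[-0.001 -0.039  0.999]
 [-0.002  0.999  0.039]
 [-1.    -0.002 -0.001]] 
F [0.33 0.57 0.59] w 0.06143955934305115 q [-1.08  0.07 -0.01  1.77  0.    1.3   0.51]invalid input at $[0]: expected keys slide, roll
invalid input at $[0]: expected keys slide, roll
```

```bash
python3 -m jog '[{"slide":[0,-3.6,1.3],"roll":0},{"slide":[0,-7.2,2.5],"roll":0},{"slide":[0,-10.8,3.8],"roll":0},{"slide":[0,-14.4,5.1],"roll":0},{"slide":[0,-18,6.4],"roll":0}]'; python3 -m jog '[{"slide":[0,-3.6,1.3],"roll":0},{"slide":[0,-7.2,2.5],"roll":0},{"slide":[0,-10.8,3.8],"roll":0},{"slide":[0,-14.4,5.1],"roll":0},{"slide":[0,-18,6.4],"roll":0}]'; python3 -c "
from h import *
to([.42,.053,.195])"
```

```text
time: 0.93
ee_pos: [0.3429, 0.2473, 0.1948]
eef_rot: [-0.014, 0.707, 0.013, 0.707]
ft_force: [0.5, 0.2, 0.4]
width: 0.0283
time: 1.35
ee_pos: [0.414, 0.068, 0.1949]
eef_rot: [-0.014, 0.707, 0.013, 0.707]
ft_force: [1.4, 0.7, -0.9]
width: 0.0016
t 1.35 p [0.414  0.068  0.1949] slide cm [-0.01 -1.52  0.54] 
axes
 [[-0.001 -0.039  0.999]
 [-0.001  0.999  0.039]
 [-1.    -0.001 -0.001]] 
F [ 1.39  0.72 -0.9 ] w 0.0016437429331479926 q [-0.72 -0.16  0.41  1.98  0.07  1.31  1.27]
```

```bash
python3 -m jog '[{"slide":[2,-1.5,0.8],"roll":0.3},{"slide":[5,-1.5,0.8],"roll":0.3},{"slide":[8,-1.5,0.8],"roll":0.3},{"slide":[10,-1.5,0.8],"roll":0.3},{"slide":[10,-1.5,0.8],"roll":0.3}]'
python3 - <<'E'
from h import *
import cv2
to([.43,.053,.067])
a=cv2.resize(r.camera("wrist"),None,fx=1.5,fy=1.5);cv2.imwrite("pics/w1.png",a[:,:,::-1])
a=cv2.resize(r.camera("side")[135:285,175:375],None,fx=4,fy=4);cv2.imwrite("pics/s1.png",a[:,:,::-1])
E
```

```text
time: 1.77
ee_pos: [0.4197, 0.0522, 0.0913]
eef_rot: [-0.013, 0.709, 0.011, 0.705]
ft_force: [-0.9, 0.4, 0.6]
width: 0.0002
t 1.7667 p [0.4197 0.0522 0.0913] slide cm [2.43 0.05 1.05] 
axes
 [[-0.007 -0.034  0.999]
 [-0.004  0.999  0.034]
 [-1.    -0.004 -0.007]] 
F [-0.9   0.39  0.6 ] w 0.00024559725525222795 q [-0.7  -0.04  0.47  2.11  0.02  1.08  1.36]
```

View pics/w1.png

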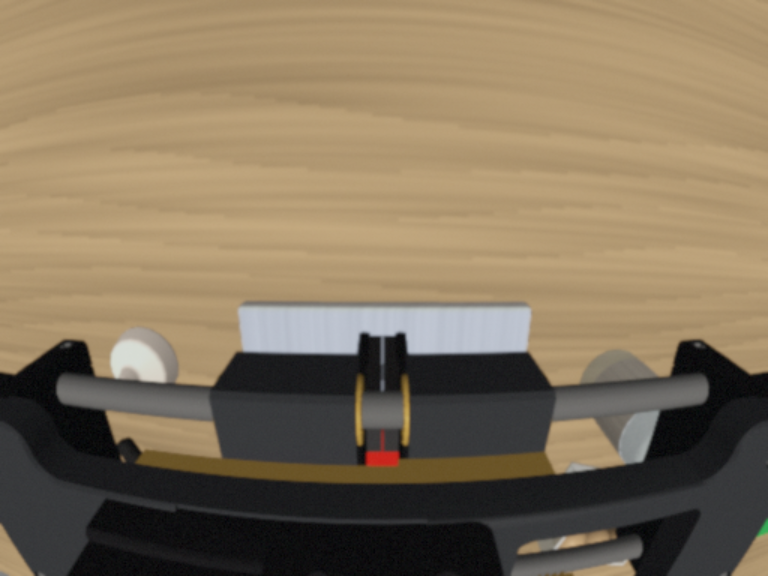

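View pics/s1.png

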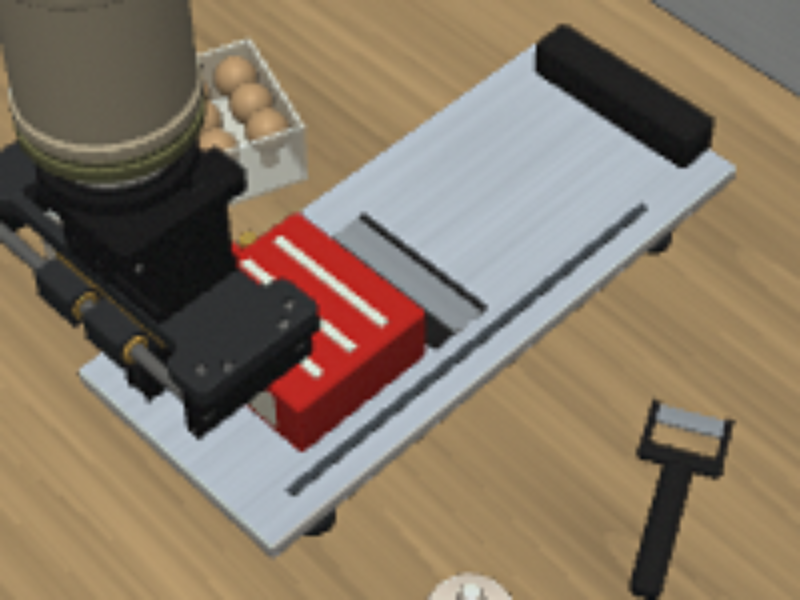

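The wrist view shows the fingers at column 383, centred between the bed's edges at 240 and 528. The guard is untouched. Next I'll lower in front of the face.

```bash
python3 -m jog '[{"slide":[0.3,0,1],"roll":0},{"slide":[1.2,0,1.1],"roll":0},{"slide":[2,0,1.1],"roll":0},{"slide":[2.2,0,1.1],"roll":0},{"slide":[2.2,0,1.1],"roll":0}]'
python3 - <<'E'
from h import *
to([.474,.0545,.068])
E
```

```text
time: 2.28
ee_pos: [0.4325, 0.0532, 0.0727]
eef_rot: [-0.013, 0.708, 0.011, 0.706]
ft_force: [1.0, -0.3, 0.2]
width: 0.0003
t 2.2833 p [0.4325 0.0532 0.0727] slide cm [ 0.45 -0.01  4.16] 
axes
 [[-0.003 -0.034  0.999]
 [-0.002  0.999  0.034]
 [-1.    -0.002 -0.003]] 
F [ 0.97 -0.26  0.23] w 0.000320924225704665 q [-0.7   0.02  0.48  2.1  -0.01  1.03  1.39]
```

```bash
python3 -m jog '[{"slide":[0.2,0,1],"roll":0},{"slide":[0.4,0,2],"roll":0},{"slide":[0.5,0,3],"roll":0},{"slide":[0.5,0,4],"roll":0},{"slide":[0.5,0,5],"roll":0}]'; python3 -m jog '[{"slide":[0,0,1],"roll":0},{"slide":[0,0,2],"roll":0},{"slide":[0,0,3],"roll":0},{"slide":[0,0,4],"roll":0},{"slide":[0,0,4],"roll":0}]';  python3 - <<'E'
from h import *
to([.574,.058,.068])
E
```

```text
time: 2.7
ee_pos: [0.4818, 0.055, 0.0675]
eef_rot: [-0.013, 0.709, 0.011, 0.705]
ft_force: [-10.8, -0.8, 5.6]
width: 0.0004
time: 3.12
ee_pos: [0.5208, 0.0559, 0.0661]
eef_rot: [-0.013, 0.71, 0.011, 0.704]
ft_force: [-2.5, 0.4, -1.4]
width: 0.0006
t 3.1167 p [0.5208 0.0559 0.0661] slide cm [-0.24  0.02  5.32] 
axes
 [[-0.009 -0.034  0.999]
 [-0.004  0.999  0.034]
 [-1.    -0.003 -0.009]] 
F [-2.49  0.37 -1.38] w 0.0005952039855138937 q [-0.64  0.25  0.5   1.89 -0.13  1.04  1.53]
```

```bash
python3 -m jog '[{"slide":[0,0,0.8],"roll":0},{"slide":[0,0,1.6],"roll":0},{"slide":[0,0,2.4],"roll":0},{"slide":[0,0,3.2],"roll":0},{"slide":[0,0,3.2],"roll":0}]';  python3 - <<'E'
from h import *
import cv2
to([.574,.058,.068])
a=cv2.resize(r.camera("side")[135:285,175:375],None,fx=4,fy=4);cv2.imwrite("pics/s2.png",a[:,:,::-1])
E
```

```text
time: 3.53
ee_pos: [0.5527, 0.0569, 0.0659]
eef_rot: [-0.013, 0.711, 0.011, 0.703]
ft_force: [-7.1, 0.7, 2.9]
width: 0.0003
t 3.5333 p [0.5527 0.0569 0.0659] slide cm [-0.24  0.03  2.13] 
axes
 [[-0.011 -0.034  0.999]
 [-0.004  0.999  0.034]
 [-1.    -0.004 -0.011]] 
F [-7.07  0.71  2.87] w 0.00026651732257953033 q [-0.61  0.32  0.5   1.81 -0.17  1.06  1.56]
```

View pics/s2.png

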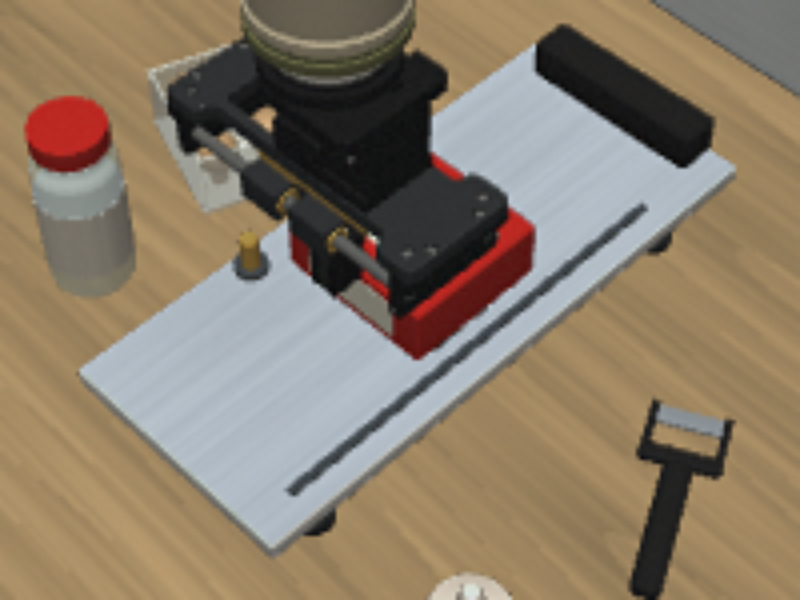

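The guard has passed the pin, which stands up at (250,255). Guard travel is now about 90 mm, so I'll push gently to the stop.

```bash
python3 -m jog '[{"slide":[0,0,0.3],"roll":0},{"slide":[0,0,0.6],"roll":0},{"slide":[0,0,0.9],"roll":0},{"slide":[0,0,0.9],"roll":0}]';  python3 - <<'E'
from h import *
to([.574,.058,.068])
E
```

```text
time: 3.92
ee_pos: [0.5604, 0.0572, 0.0659]
eef_rot: [-0.013, 0.711, 0.011, 0.703]
ft_force: [-6.4, -0.5, 3.5]
width: 0.0004
t 3.9167 p [0.5604 0.0572 0.0659] slide cm [-0.23  0.04  1.36] 
axes
 [[-0.012 -0.034  0.999]
 [-0.004  0.999  0.034]
 [-1.    -0.003 -0.013]] 
F [-6.37 -0.49  3.47] w 0.00041992466789801783 q [-0.6   0.34  0.5   1.79 -0.18  1.07  1.57]
```

```bash
python3 -m jog '[{"slide":[0,0,0.3],"roll":0},{"slide":[0,0,0.5],"roll":0},{"slide":[0,0,0.5],"roll":0}]'; python3 -m jog '[{"slide":[0,0,0.3],"roll":0},{"slide":[0,0,0.5],"roll":0},{"slide":[0,0,0.5],"roll":0}]';  python3 - <<'E'
from h import *
import cv2
to([.574,.058,.068])
a=cv2.resize(r.camera("side")[135:285,175:375],None,fx=4,fy=4);cv2.imwrite("pics/s3.png",a[:,:,::-1])
x=np.array([.6235,.0597,0]);R=Ro.from_euler('z',.0335)
for t in(.09,.1):
  P=R.apply([[-.15+t,-.055,.096],[-.05+t,-.055,.096],[-.15+t,-.055,.053]])+x
  print(t,((proj('side',P)-[175,135]+.5)*4-.5).round(0).tolist())
E
```

```text
time: 4.17
ee_pos: [0.562, 0.0573, 0.0656]
eef_rot: [-0.013, 0.714, 0.011, 0.7]
ft_force: [-17.5, -0.0, 11.2]
width: 0.0007
time: 4.42
ee_pos: [0.562, 0.0573, 0.0654]
eef_rot: [-0.013, 0.717, 0.011, 0.697]
ft_force: [-26.4, -0.3, 18.7]
width: 0.0004
t 4.4167 p [0.562  0.0573 0.0654] slide cm [-0.3   0.03  1.19] 
axes
 [[-0.029 -0.034  0.999]
 [-0.004  0.999  0.034]
 [-1.    -0.003 -0.03 ]] 
F [-26.42  -0.33  18.75] w 0.00038436944084519235 q [-0.59  0.36  0.5   1.77 -0.19  1.09  1.57]
0.09 [[417.0, 318.0], [537.0, 224.0], [417.0, 365.0]]
0.1 [[430.0, 308.0], [549.0, 215.0], [429.0, 355.0]]
```

View pics/s3.png

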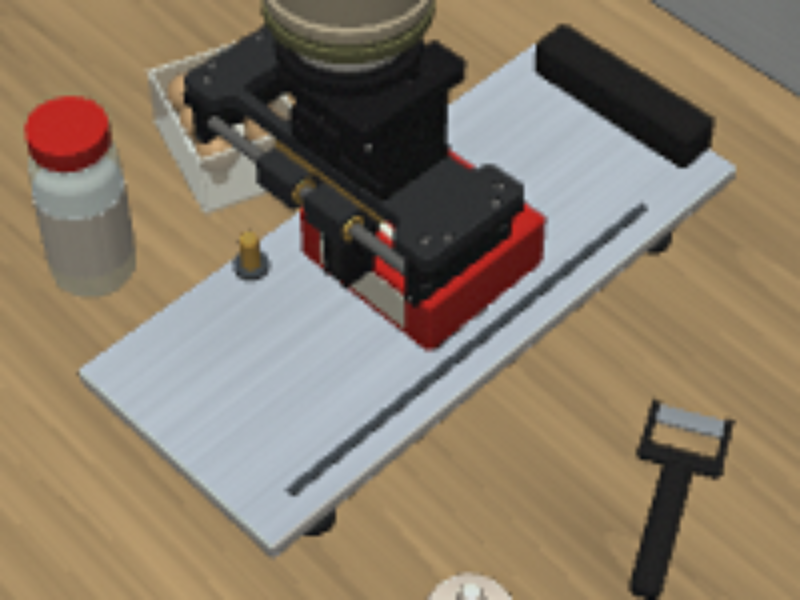

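The guard is on its end stop: force rose to 26 N with no further motion, and its near lower corner at (430,349) fits 0.100 travel. Backing off now.

```bash
python3 -m jog '[{"slide":[0,0,-0.8],"roll":0},{"slide":[0,0,-1.8],"roll":0},{"slide":[0,0,-2.8],"roll":0},{"slide":[0,0,-3.8],"roll":0},{"slide":[0,0,-4.8],"roll":0}]'; python3 -m jog '[{"slide":[0,0,-1],"roll":0},{"slide":[0,0,-2],"roll":0},{"slide":[0,0,-3],"roll":0},{"slide":[0,0,-4],"roll":0},{"slide":[0,0,-4.5],"roll":0}]';  python3 -m jog '[{"slide":[-0.5,0,0],"roll":0},{"slide":[-1.5,0,0],"roll":0},{"slide":[-3,0,0],"roll":0},{"slide":[-5,0,0],"roll":0},{"slide":[-6,0,0],"roll":0}]'
python3 - <<'E'
from h import *
import cv2
to([.574,.058,.068])
a=cv2.resize(r.camera("side")[135:285,175:375],None,fx=4,fy=4);cv2.imwrite("pics/s4.png",a[:,:,::-1])
a=cv2.resize(r.camera("scene")[140:290,160:360],None,fx=4,fy=4);cv2.imwrite("pics/c4.png",a[:,:,::-1])
x=np.array([.6235,.0597,0]);R=Ro.from_euler('z',.0335)
for t in(.0,.05,.06,.07):
  P=R.apply([[-.15+t,-.055,.096],[-.05+t,-.055,.096],[-.15+t,-.055,.053]])+x
  print(t,((proj('side',P)-[175,135]+.5)*4-.5).round(0).tolist())
E
```

```text
time: 4.88
ee_pos: [0.5135, 0.0558, 0.067]
eef_rot: [-0.013, 0.717, 0.011, 0.697]
ft_force: [-0.5, -0.5, -0.6]
width: 0.0005
time: 5.3
ee_pos: [0.4674, 0.0543, 0.0684]
eef_rot: [-0.013, 0.717, 0.011, 0.697]
ft_force: [-0.5, -0.5, -0.2]
width: 0.0003
time: 5.72
ee_pos: [0.4707, 0.0546, 0.1313]
eef_rot: [-0.012, 0.716, 0.011, 0.698]
ft_force: [0.4, 0.0, 0.2]
width: 0.0009
t 5.7167 p [0.4707 0.0546 0.1313] slide cm [6.060e+00 1.000e-02 1.049e+01] 
axes
 [[-0.025 -0.033  0.999]
 [-0.002  0.999  0.033]
 [-1.    -0.001 -0.025]] 
F [0.36 0.01 0.15] w 0.0008975855177553332 q [-0.69  0.06  0.5   1.93 -0.03  1.18  1.43]
0.0 [[299.0, 411.0], [430.0, 308.0], [302.0, 456.0]]
0.05 [[366.0, 358.0], [491.0, 261.0], [367.0, 405.0]]
0.06 [[379.0, 348.0], [502.0, 251.0], [380.0, 395.0]]
0.07 [[392.0, 338.0], [514.0, 242.0], [392.0, 385.0]]
```

View pics/s4.png

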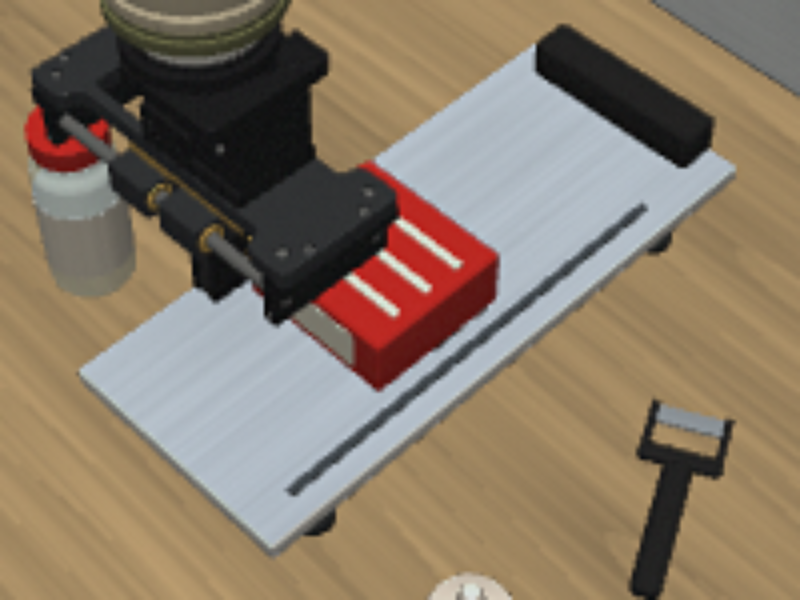

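View pics/c4.png

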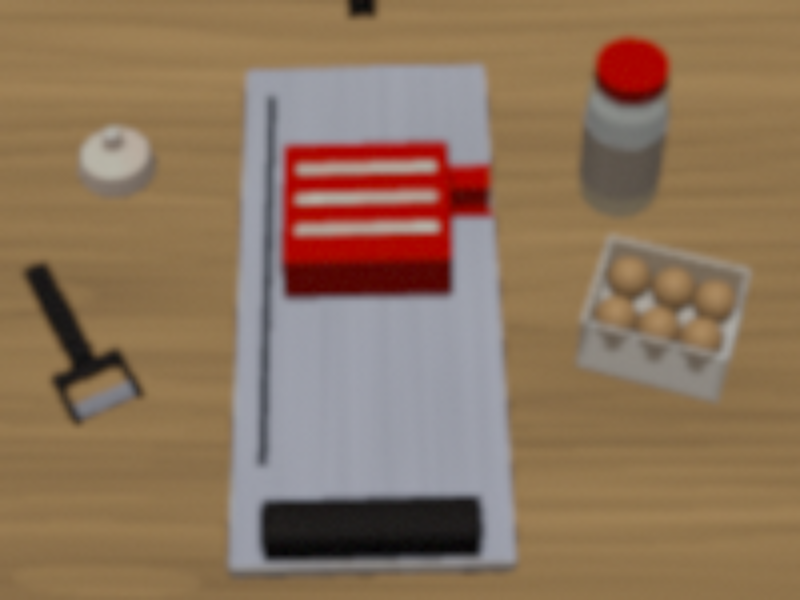

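The guard rests over the blade. Its near lower corner at (378,389) in the side view lies between the predictions for 0.06 and 0.07 travel, which are (380,395) and (392,385). Everything beside the slicer is in its original pixels, the arm is clear and the force is about 0. Handing in.

Run:
```python
from bench import r
print(r.close_job()); s=r.read_state(); print(s['time'],s['ft_force'])
```

```text
the job is handed in; nothing more can be done
None
the job is handed in; nothing more can be done
```

I pushed the guard to its end stop with the closed fingertips and let it go. It sprang back and now rests over the blade, apparently on the stop pin. The job was handed in at about 5.8 s, and no verdict is reported.

- **End of travel:** the force on the tool rose to 26 N with no further motion, and the guard's corner in the side view matched 0.100 m travel.
- **Resting position:** its corners in the side view put it at about 0.06 m travel, to within a few millimetres. The image is not fine enough to check the 55–64 mm limits exactly.
- **Stop pin:** I saw it standing up while the guard was at the far end. The final pictures hide it, so its being up now is inferred from where the guard stopped.
- **Contact and bystanders:** after release the force on the tool read about zero, within its noise, and the fingers were clear of the guard and raised. In the last scene picture the jar, garlic, tub and peeler are where they were at the start.

One of my move commands was refused for a missing "roll" key. The arm did not move, and I sent it again correctly.

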